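# Close the frosted jar and snap its stud cap down

### The arm

A 7-joint arm with a two-finger parallel gripper is mounted at the origin on the work surface. World frame = base frame: x ahead of the robot, y to its left, z up, the work surface at z = 0. Lengths are in m, angles in rad, forces in N, time in s.
With the tool pointing down it reaches from about 0.425 to 1.025 m from the base axis. Payload 9.4 kg.
Tool frame: the origin (TCP) lies at the very end of the fingers, on their centre line; the grasp point (between the pads) lies ctrl.tcp_to_grasp behind it (ctrl.tcp_to_grasp is the distance from the TCP to the grasp point, in m); z points along the fingers, y is the line along which they close (so a half turn about z gives the same grasp; the last joint's range is limited). The gripper opens to 85 mm and grips with 20 to 120 N. Pads are 22 mm wide; open, the fingers measure 114 mm over their backs; the gripper's body (76 mm by 85 mm) begins 54 mm behind the grasp point. The pads swing forward as they close: fully open they stand 13 mm farther back than shut.
Start: joints at [1.094, 0.599, -0.003, 1.599, 0.002, 0.943, -0.08], TCP at [0.282, -0.668, 0.231] pointing down, gripper open.
Joint ranges: [-2.57, 2.57], [-0.35, 1.97], [-1.29, 1.29], [0.11, 2.56], [-1.05, 4.19], [0.11, 1.86], [-2.63, 2.63]. Speed limits (rad/s): [2.22, 2.22, 3.01, 3.01, 3.14, 3.14, 3.14].

### API

Orientations are given as a unit quaternion [x, y, z, w].
In Python, from bench import ctrl, vision gives the robot as it stands.
- The arm moves only by the tool send_rows, never from a script. Its argument "rows" is a list of rows, each a list of 3 entries, a list of its own where there are three numbers: the closure in counts, from 0 (fully open) to 255 (shut), then the shift along the tool's x, y, z in mm, then the turn about the tool's z in rad. In form: [[fingers, [dx, dy, dz], yaw], ...]. A call has 1 to 5 rows; each row shifts and turns the commanded pose from where the row before left it, along the tool's axes as they then stand; what a row does not reach is not made up. A row lasts 1/12 s, in which the tool goes at most 41.7 mm and 7.16 degrees, less where a joint would pass 70% of its speed; a pose out of reach is approached as far as the arm can. A call with a gripper value outside its range is refused whole. The fingers move at their own pace and stop on an object; "grip_force" is the grip in N (left out, the last holds). Time passes only in rows, so rows that do not move let the fingers close. It gives the time, the measured TCP pose, the force, the opening and the grip force at its end, in the units of the state.
- ctrl.get_obs(): the state, without advancing time (a new reading comes with each control period).
- vision.camera(name): name is "side" or "top" or "wrist"; returns the picture (420x560x3 uint8, red, green, blue); there is no depth.
- vision.camera_info(name): a dict with "intrinsics" (3x3 intrinsics, pixels), "dist_coeffs" ([k1, k2, p1, p2, k3] as OpenCV has them; the pictures are not rectified), "extrinsics" (4x4, takes a point from world to camera coordinates). Camera axes: x right, y up, looking along -z (the intrinsics and any distortion apply to the point x, -y, -z); pixel columns grow to the right and rows downward; lengths in m; the calibration is good to about 2 mm. A picture is of the moment at which its call begins: read the wrist's pose just before it. camera_info takes no time and is no camera call; for the wrist camera it gives the pose at the moment of the call.
- ctrl.sign_off(): hands the job in; it is judged then, once.
The state is a dict: "clock": time; "joint_positions": joint angles; "joint_velocities": joint speeds; "tau": joint torques, N m; "ee_pos": TCP position; "eef_rot": TCP orientation; "force": force on the tool from outside, world axes, zero at the start; "wrist_torque": the same for the moment, N m; "opening": finger opening in m; "gripper_force": force on a finger pad.
Only numpy, scipy, OpenCV 4.12 (cv2) and the standard library are available. Lean on these libraries where they do the work, as an engineer would, in place of code of your own. Each camera call takes 0.05 s, during which the arm holds its last target. There are 200 camera calls.

### The job

Close the frosted jar: first press its loose lid straight down until it sits level and fully home on the rim, then take the white thimble-shaped cap, set it over the stud on the lid and press until it clicks and sits down on the lid. Do not let up after the click: finish while still pressing the cap down firmly with the gripper, with about 10 N, and leave the other things on the shelf where they are.

Things in the scene. Friction and masses are not known exactly. Their poses are not given: they have to be found in the camera images.
- jar: frosted glass jar fixed to the shelf by a gel pad, 84 mm outer diameter, its rim 88 mm above its origin; origin at centre of its underside, z up. Four slick sprung nubs of the seal stand inside the mouth
- lid: the jar's loose grey press-in lid: round flange 92 mm diameter, 5 mm thick, with a 19 mm deep plug below and a stud on top. Origin: centre of the flange's underside, z up; seated, it is 88 mm above the jar's origin. It starts level on the seal nubs, about 11 mm too high; 8 to 12 N straight down on its middle (on the stud's top) drives it past them, then it drops home and stays
- flange: the flat round flange of the lid (one piece with it): 92 mm diameter, 5 mm thick, plain flat top on which the snapped cap's mouth bears; same origin and axes as the lid
- stud_top (a point): centre of the flat top of the lid's stud, 31 mm above the lid's origin (26 mm above the flange's upper face). The stud is 19.4 mm diameter, tapering over its last 6 mm to an 11 mm flat, with four small sprung nubs sticking out 3.3 mm near its foot (8 mm above the flange)
- cap: snap cap: white plastic thimble, 40 mm outer diameter, 36 mm high, about 35 g, standing mouth down; origin at the centre of its mouth (underside), z up. Its mouth has an inner bead with a 22 mm hole that passes over the stud; above that it is wider and in all 30 mm deep, so the stud fits whole. When snapped on, its origin is 5 mm above the lid's origin
- cap_top (a point): centre of the cap's closed flat top, 36 mm above its mouth. Set over the stud the cap stops on the stud's nubs, its mouth 11 mm above the flange; a straight push of about 8 to 16 N snaps it past them: the force drops, it jumps down and its mouth rests on the flange
- spare_ring: bystander: loose spare bottle ring, white plastic, 46 mm diameter, 16 mm high, open right through (32 mm hole), lying flat on the shelf; origin at centre of its underside
- dose_cup: bystander: small clear open cup standing mouth up, 42 mm across the rim, 34 mm high; origin at centre of its underside
- bib_clip: bystander: bib clip lying flat, 62 x 22 mm, 18 mm high, long along its x; origin at centre of its underside
- soother: bystander: soother lying shield down, 42 mm diameter, 35 mm high; origin at centre of its underside
- spoon: bystander: small spoon lying flat, 150 mm long along its x, under 25 mm high; origin near its middle
- feeding_bottle: bystander: closed feeding bottle standing up, 56 mm diameter, 141 mm high; origin at centre of its underside
Things that resemble listed ones, but are neither listed nor needed, are in the scene too. What is shaped like the cap but green is not meant.

How it is judged:
On the way, in this order (a step that is already met when the one before it is completed fails the run):
1. the lid sits level and fully home on the jar's rim, the cap not yet on it (z of lid in the frame of jar below 0.0896 m and horizontal distance between lid and jar below 0.006 m and angle between lid's own z axis and vertical below 0.035 rad and horizontal distance between cap and lid above 0.05 m), for 0.2 s.
2. the cap has clicked onto the lid's stud and sits down on the lid (z of lid in the frame of jar below 0.0896 m and horizontal distance between lid and jar below 0.006 m and angle between lid's own z axis and vertical below 0.035 rad and z of cap in the frame of lid between 0.003 and 0.0068 m and horizontal distance between cap and lid below 0.004 m and angle between the z axis of cap and the z axis of lid, either way round below 0.06 rad), for 0.2 s.
At the end, for the whole second after the job is handed in: Lid within 1.6 mm of the rim and level within 0.035 rad; cap snapped on the stud, mouth within 1.8 mm of the flange, centred within 4 mm, aligned within 0.06 rad; the fingers are on the cap and press its mouth onto the flange with over 4 N through the last second (all of step 2 and contact force between cap and flange above 4 N and contact force between the fingers and cap above 2 N); the arm keeps its last pose, push and grip.
It fails at once if another thing on the shelf was pushed more than 30 mm away (distance of any of spare_ring, dose_cup, bib_clip, soother, spoon, feeding_bottle from where it was at the start of the episode above 0.03 m).
It also fails if it takes over 51 s, if anything falls off the work surface, if the arm or the gripper's body presses on something with over 40 N, if the wrist force passes 120 N, or if a joint passes its speed limit or range.

## Working session

There is one attempt and no reset: what is moved stays moved. The work goes in short steps, Python scripts to look and compute and a tool call to move; the robot and the scene stay as the last step left them, time stands still between calls to the robot, and variables do not carry over. Pictures are saved under pics/ and viewed, at most 10 in all, crops included, and the job is handed in when it is done.

Besides the shell and the picture viewer there is one more tool, called after ">>>" by a JSON object that holds its "method" and its "body". send_rows: Moves the arm, as the interface text tells. Its arguments: {"type":"object","properties":{"rows":{"type":"array","items":{"type":"array"}},"grip_force":{"type":"number"}},"required":["rows"]}

```bash
mkdir -p pics; cat > h.py <<'E'
import numpy as np, cv2
from bench import ctrl, vision
def snap(n,f):
    im=vision.camera(n); cv2.imwrite(f'pics/{f}.png',cv2.cvtColor(im,cv2.COLOR_RGB2BGR)); return im
def ray(n,uv,info=None):
    i=info or vision.camera_info(n); K=np.array(i['intrinsics'],float); E=np.array(i['extrinsics'])
    p=cv2.undistortPoints(np.array([[uv]],float),K,np.array(i['dist_coeffs'],float))[0,0]
    R=E[:3,:3]; return -R.T@E[:3,3], R.T@np.array([p[0],-p[1],-1])
def plane(n,uv,z,info=None):
    o,d=ray(n,uv,info); return o+d*(z-o[2])/d[2]
def proj(n,P,info=None):
    i=info or vision.camera_info(n); E=np.array(i['extrinsics']); c=E[:3,:3]@np.array(P)+E[:3,3]
    return cv2.projectPoints(np.array([[c[0],-c[1],-c[2]]]),np.zeros(3),np.zeros(3),np.array(i['intrinsics'],float),np.array(i['dist_coeffs'],float))[0][0,0]
E
python3 - <<'E'
from h import *
import json
a=snap('top','t0');b=snap('side','s0')
cv2.imwrite('pics/ts.png',cv2.cvtColor(np.vstack([a]),cv2.COLOR_RGB2BGR))
o=ctrl.get_obs();print({k:np.round(v,3).tolist() for k,v in o.items()},ctrl.tcp_to_grasp)
for n in('top','side'):
  o,d=ray(n,(280,210));print(n,o.round(3),d.round(3))
E
```

```text
{'clock': 0.1, 'joint_positions': [1.094, 0.6, -0.003, 1.6, 0.002, 0.943, -0.08], 'joint_velocities': [0.001, -0.003, -0.0, -0.002, -0.0, -0.0, 0.001], 'tau': [0.006, -77.799, 1.571, -25.862, 0.013, 0.005, 0.0], 'ee_pos': [0.282, -0.667, 0.231], 'eef_rot': [0.98, 0.199, -0.0, -0.001], 'force': [-0.23, -0.267, -0.181], 'wrist_torque': [-0.004, -0.055, -0.041], 'gripper_force': 0.0, 'opening': 0.085} 0.0187
top [ 0.394 -0.01   1.281] [ 0.176  0.005 -0.984]
side [0.437 0.738 0.772] [ 0.134 -0.742 -0.657]
```

View pics/t0.png

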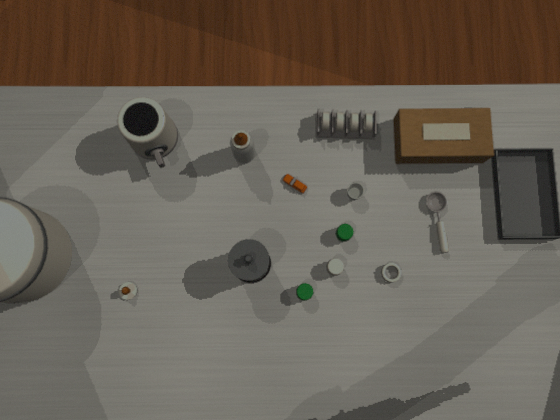

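View pics/s0.png

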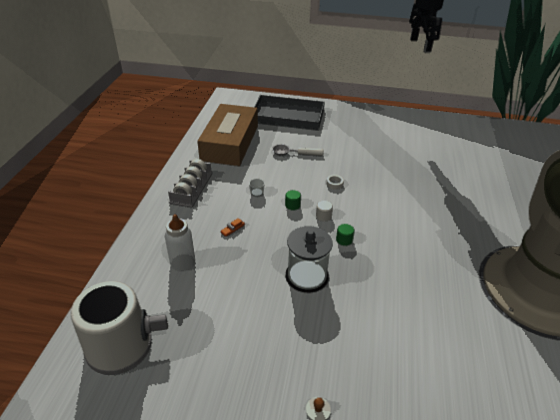

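Candidates for the cap, in the top view: a white closed disc at (336,267), an open white ring at (392,272), a clear cup at (355,191), and green decoys at (345,232) and (305,292). I choose (336,267). The jar lid's stud is at about (249,259). Next I measure both and check the crop.

```bash
python3 - <<'E'
from h import *
t=cv2.imread('pics/t0.png');s=cv2.imread('pics/s0.png')
c1=cv2.resize(t[215:315,225:425],None,fx=4,fy=4,interpolation=cv2.INTER_CUBIC)[:400]
c2=cv2.resize(s[165:295,270:370],None,fx=4,fy=4,interpolation=cv2.INTER_CUBIC)[:, :400]
o=np.zeros((600,800,3),np.uint8);o[:300,:600]=cv2.resize(c1,(600,300));o[:520,600:]=cv2.resize(c2,(200,260))[:520][:260].repeat(1,0) if 0 else np.pad(cv2.resize(c2,(200,260)),((0,260),(0,0),(0,0)))
cv2.imwrite('pics/crop.png',o[:300])
def blob(im,box,f):
  x0,y0,x1,y1=box;m=f(im[y0:y1,x0:x1].astype(int)).astype(np.uint8)
  n,l,st,c=cv2.connectedComponentsWithStats(m);k=1+st[1:,4].argmax();return c[k]+[x0,y0],st[k]
# cap top: bright disc
for th in(150,165,180,195): print(th,blob(t,(318,250,354,284),lambda a:a.min(2)>th))
g=t[200:310,225:275].astype(int)
for th in(75,90,105):
  print('lid',th,blob(t,(222,232,280,290),lambda a:a.max(2)<th))
for th in(40,55,65): print('stud',th,blob(t,(235,245,265,272),lambda a:a.max(2)<th))
E
```

```text
Traceback (most recent call last):
ValueError: attempt to get argmax of an empty sequence
```

View pics/crop.png

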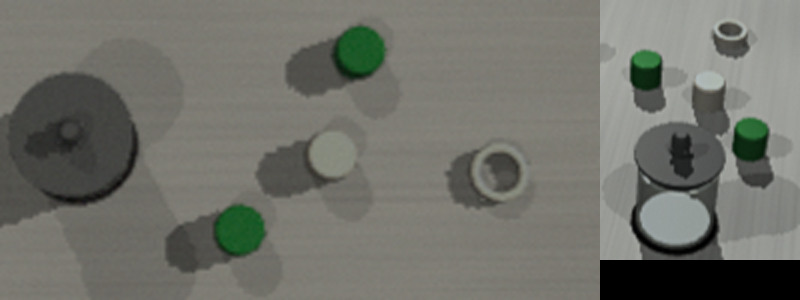

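The crop shows a closed white disc top at (335.7,266.7). It isn't a ring and it isn't green, so it is the cap. The stud tip is at (248.3,258.7) and the flange is centred near (249,260).

```bash
python3 - <<'E'
from h import *
for nm,uv,z in(('cap',(335.7,266.7),.036),('stud',(248.3,258.7),.130),('flange',(249,260),.104),('green1',(345,232),.036),('green2',(305,292),.036),('ring',(391.5,272),.016)): print(nm,plane('top',uv,z).round(4))
for nm,uv,z in(('cap',(324.5,205),.036),('stud',(310,232.5),.130),('flange',(309.5,242),.104)): print('side',nm,plane('side',uv,z).round(4))
from scipy.spatial.transform import Rotation as R
print(R.from_quat(ctrl.get_obs()['eef_rot']).as_matrix().round(3))
i=vision.camera_info('wrist');print(ray('wrist',(280,210),i))
E
```

```text
cap [ 0.482  -0.1326  0.036 ]
stud [0.494  0.0653 0.13  ]
flange [0.4934 0.0654 0.104 ]
green1 [ 0.5635 -0.1566  0.036 ]
green2 [ 0.4242 -0.0601  0.036 ]
ring [ 0.4701 -0.2663  0.016 ]
side cap [ 0.4845 -0.1331  0.036 ]
side stud [0.4965 0.0677 0.13  ]
side flange [0.4959 0.068  0.104 ]
[[ 0.921  0.389 -0.001]
 [ 0.389 -0.921  0.001]
 [-0.    -0.001 -1.   ]]
(array([ 0.34649752, -0.64032781,  0.37397844]), array([-0.25686749, -0.09748096, -0.96156568]))
```

>>> {"method": "send_rows", "body": {"rows": [[0,[26.2,-27.6,0],0],[0,[26.2,-27.6,0],0],[0,[26.2,-27.6,0],0],[0,[26.2,-27.6,0],0],[0,[26.2,-27.6,0],0]]}}

```text
clock: 0.52
ee_pos: [0.3493, -0.4878, 0.2309]
eef_rot: [0.98, 0.198, -0.0, -0.0]
force: [1.2, 0.8, 0.7]
opening: 0.0854
gripper_force: 0.0
```

>>> {"method": "send_rows", "body": {"rows": [[0,[26.2,-27.6,0],0],[0,[26.2,-27.6,0],0],[0,[26.2,-27.6,0],0],[0,[26.2,-27.6,0],0],[0,[26.2,-27.6,0],0]]}}

```text
clock: 0.93
ee_pos: [0.4162, -0.3098, 0.2311]
eef_rot: [0.98, 0.198, -0.0, -0.0]
force: [0.9, -0.0, 0.2]
opening: 0.0857
gripper_force: 0.0
```

>>> {"method": "send_rows", "body": {"rows": [[0,[26.2,-27.6,0],0],[0,[26.2,-27.6,0],0],[0,[26.2,-27.6,0],0],[0,[26.2,-27.6,0],0],[0,[26.2,-27.6,0],0]]}}

```text
clock: 1.35
ee_pos: [0.4832, -0.1317, 0.2312]
eef_rot: [0.98, 0.199, -0.0, -0.0]
force: [1.6, -0.4, -0.8]
opening: 0.0855
gripper_force: 0.0
```

>>> {"method": "send_rows", "body": {"rows": [[0,[0,0,0],0.124],[0,[0,0,0],0.124],[0,[0,0,0],0.124],[0,[0,0,0],0.124]]}}

```text
clock: 1.68
ee_pos: [0.4829, -0.1331, 0.2311]
eef_rot: [0.999, -0.051, -0.0, -0.0]
force: [-0.4, 0.6, -0.1]
opening: 0.0856
gripper_force: 0.0
```

>>> {"method": "send_rows", "body": {"rows": [[0,[0,0,0],0.124],[0,[0,0,0],0.124],[0,[0,0,0],0.124],[0,[0,0,0],0.124]]}}

```text
clock: 2.02
ee_pos: [0.4829, -0.1334, 0.2311]
eef_rot: [0.956, -0.295, -0.0, 0.0]
force: [-0.7, -0.0, 0.1]
opening: 0.0852
gripper_force: 0.0
```

```bash
python3 - <<'E'
from h import *
i=vision.camera_info('wrist');import pickle
snap('wrist','w1');pickle.dump(i,open('w1.pkl','wb'))
print(proj('wrist',(.483,-.133,.036),i),proj('wrist',(.495,.0665,.13),i))
E
```

```text
[282.87338673 182.66963487] [ 65.20796026 335.41622225]
```

View pics/w1.png

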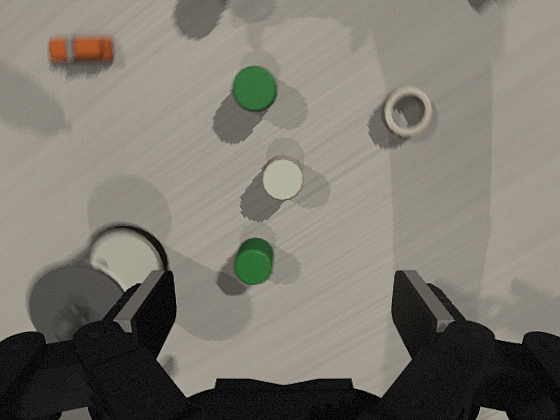

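The wrist view shows the white cap's closed top at about (283,179), the greens at (255,88) and (254,261), the ring at (408,111), and the lid with stud at the lower left, around (75,310).

```bash
cat >> h.py <<'E'
def disc(im,box,th):
    x0,y0,x1,y1=box;m=(im[y0:y1,x0:x1].min(2)>th).astype(np.uint8)
    cs=cv2.findContours(m,cv2.RETR_EXTERNAL,cv2.CHAIN_APPROX_NONE)[0];c=max(cs,key=cv2.contourArea)
    e=cv2.fitEllipse(c);return np.array(e[0])+[x0,y0],e[1]
E
python3 - <<'E'
from h import *
import pickle
i=pickle.load(open('w1.pkl','rb'));im=cv2.imread('pics/w1.png')
print(im[179,283],im[179,330],im[140,330])
for th in(170,180,190):
  c,a=disc(im,(255,150,312,210),th);print(th,c,a,plane('wrist',c,.036,i).round(4))
E
```

```text
[159 179 178] [139 151 158] [140 148 154]
170 [302.77539062 144.43389606] (37.262046813964844, 45.34407043457031) [ 0.502  -0.1679  0.036 ]Traceback (most recent call last):
  File "<stdin>", line 6, in <module>
  File "h.py", line 17, in disc
    e=cv2.fitEllipse(c);return np.array(e[0])+[x0,y0],e[1]
cv2.error: OpenCV(4.12.0) /io/opencv/modules/imgproc/src/shapedescr.cpp:361: error: (-201:Incorrect size of input array) There should be at least 5 points to fit the ellipse in function 'fitEllipseNoDirect'
```

>>> {"method": "send_rows", "body": {"rows": [[0,[-20.6,-34.4,0],0],[0,[-20.6,-34.4,0],0],[0,[-20.6,-34.4,0],0],[0,[-20.6,-34.4,0],0],[0,[-20.6,-34.4,0],0]]}}

```text
clock: 2.48
ee_pos: [0.4932, 0.0684, 0.2312]
eef_rot: [0.957, -0.29, -0.0, 0.0]
force: [0.3, -0.1, 0.2]
opening: 0.0854
gripper_force: 0.0
```

>>> {"method": "send_rows", "body": {"rows": [[0,[0,0,0],0],[0,[0,0,0],0],[0,[0,0,0],0]]}}

```text
clock: 2.73
ee_pos: [0.4933, 0.0664, 0.2311]
eef_rot: [0.957, -0.291, -0.0, 0.0]
force: [-0.3, -0.3, -0.1]
opening: 0.0853
gripper_force: 0.0
```

```bash
python3 - <<'E'
from h import *
import pickle
i=pickle.load(open('w1.pkl','rb'));im=cv2.imread('pics/w1.png')
m=(im[150:212,255:312,1]>166).astype(np.uint8)
n,l,st,c=cv2.connectedComponentsWithStats(m);k=1+st[1:,4].argmax();p=c[k]+[255,150];print(p,st[k],plane('wrist',p,.036,i).round(4))
i=vision.camera_info('wrist');print(ctrl.get_obs()['ee_pos'])
snap('wrist','w2');pickle.dump(i,open('w2.pkl','wb'))
print(proj('wrist',(.495,.0665,.13),i),proj('wrist',(.495,.0665,.104),i))
E
```

```text
[282.34022394 178.94918174] [   9   10   38   39 1161] [ 0.4862 -0.1346  0.036 ]
[0.49333079 0.06638023 0.2310713 ]
[281.72154261 208.50314456] [281.85972904 199.17917941]
```

View pics/w2.png

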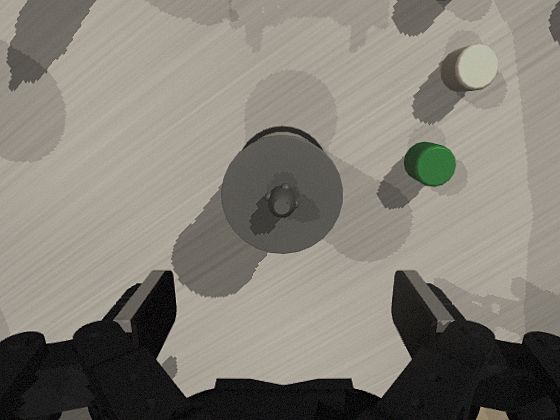

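The picture shows the lid flange centred near (282,193), with the stud's flat top near (284,204). Both are within about 6 px of the prediction.

```bash
python3 - <<'E'
from h import *
import pickle
i=pickle.load(open('w2.pkl','rb'));im=cv2.imread('pics/w2.png')
g=im.max(2);m=((g>55)&(g<118)).astype(np.uint8)[115:265,215:350]
c=max(cv2.findContours(m,cv2.RETR_EXTERNAL,cv2.CHAIN_APPROX_NONE)[0],key=cv2.contourArea)
hits=cv2.HoughCircles(cv2.medianBlur(g,3),cv2.HOUGH_GRADIENT,1,100,param1=80,param2=20,minRadius=54,maxRadius=68);print(hits)
cx,cy=hits[0,0,:2];print('flange',plane('wrist',(cx,cy),.104,i).round(4), [np.round(plane('wrist',(cx+s,cy),.104,i),4) for s in(-hits[0,0,2],hits[0,0,2])])
h=cv2.HoughCircles(cv2.resize(g[175:235,250:315],None,fx=4,fy=4,interpolation=3),cv2.HOUGH_GRADIENT,1,200,param1=60,param2=15,minRadius=20,maxRadius=56);print(h)
if h is not None:
  u=h[0,0,:2]/4+[250,175];print(u,plane('wrist',u,.130,i).round(4))
print('guess',plane('wrist',(284,203),.130,i).round(4))
E
```

```text
[[[280.5 193.5  59.7]]]
flange [0.4992 0.0649 0.104 ] [array([0.5242, 0.1022, 0.104 ]), array([0.4743, 0.0276, 0.104 ])]
[[[125.5 114.5  54.3]]]
[281.375 203.625] [0.498  0.0648 0.13  ]
guess [0.4974 0.063  0.13  ]
```

>>> {"method": "send_rows", "body": {"rows": [[255,[3.2,-1,0],0],[255,[0,0,20],0],[255,[0,0,20],0],[255,[0,0,20],0],[255,[0,0,15],0]]}}

```text
clock: 3.2
ee_pos: [0.4968, 0.064, 0.1551]
eef_rot: [0.956, -0.293, -0.0, 0.0]
force: [-0.9, -0.4, 0.1]
opening: 0.0257
gripper_force: 0.0
```

>>> {"method": "send_rows", "body": {"rows": [[255,[0,0,10],0],[255,[0,0,0],0],[255,[0,0,0],0],[255,[0,0,0],0],[255,[0,0,5],0]]}}

```text
clock: 3.62
ee_pos: [0.4978, 0.0656, 0.1426]
eef_rot: [0.956, -0.292, 0.001, -0.001]
force: [0.4, -0.4, -0.8]
opening: -0.0001
gripper_force: 0.0
```

>>> {"method": "send_rows", "body": {"rows": [[255,[0,0,3],0],[255,[0,0,2],0],[255,[0,0,2],0],[255,[0,0,2],0],[255,[0,0,0],0]]}}

```text
clock: 4.03
ee_pos: [0.4966, 0.0658, 0.1319]
eef_rot: [0.957, -0.292, -0.0, 0.0]
force: [-0.4, -0.3, -0.2]
opening: -0.0002
gripper_force: 0.0
```

>>> {"method": "send_rows", "body": {"rows": [[255,[0,0,2],0],[255,[0,0,2],0],[255,[0,0,2],0],[255,[0,0,2],0],[255,[0,0,0],0]]}}

```text
clock: 4.45
ee_pos: [0.4965, 0.0657, 0.1238]
eef_rot: [0.956, -0.292, -0.0, 0.0]
force: [0.7, -0.2, -0.1]
opening: 0.0001
gripper_force: 0.0
```

>>> {"method": "send_rows", "body": {"rows": [[255,[0,0,2],0],[255,[0,0,2],0],[255,[0,0,2],0],[255,[0,0,0],0],[255,[0,0,0],0]]}}

```text
clock: 4.87
ee_pos: [0.4968, 0.0657, 0.119]
eef_rot: [0.956, -0.292, 0.0, -0.0]
force: [-2.8, -0.3, 14.2]
opening: -0.0001
gripper_force: 7.5
```

>>> {"method": "send_rows", "body": {"rows": [[255,[0,0,-20],0],[255,[0,0,-30],0],[0,[0,0,-30],0],[0,[0,0,-30],0],[0,[0,0,0],0]]}}

```text
clock: 5.28
ee_pos: [0.499, 0.0659, 0.2329]
eef_rot: [0.956, -0.292, 0.003, -0.002]
force: [1.0, 0.7, -0.5]
opening: 0.0356
gripper_force: 0.0
```

```bash
python3 - <<'E'
from h import *
im=snap('side','s1')
s0=cv2.imread('pics/s0.png');s1=cv2.imread('pics/s1.png');b=slice(190,300),slice(255,375)
cv2.imwrite('pics/lid.png',cv2.resize(np.hstack([s0[b],s1[b]]),None,fx=3,fy=3,interpolation=3))
i=vision.camera_info('side')
for z in(.13,.119):print(proj('side',(.4965,.0665,z),i))
E
```

```text
[310.06733194 232.09374629]
[309.74613347 236.08174634]
```

View pics/lid.png

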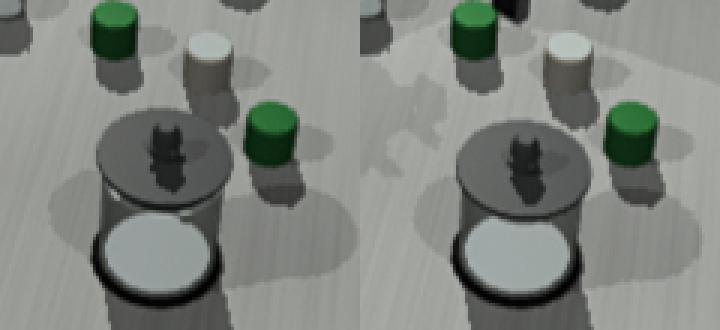

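The lid has dropped 4 px (11 mm) in the side view and sits level, so it is home. Next is the cap.

>>> {"method": "send_rows", "body": {"rows": [[0,[20.3,34.4,0],0],[0,[20.3,34.4,0],0],[0,[20.3,34.4,0],0],[0,[20.3,34.4,0],0],[0,[20.3,34.4,0],0]]}}

```text
clock: 5.75
ee_pos: [0.4841, -0.1351, 0.2272]
eef_rot: [0.957, -0.291, -0.001, 0.0]
force: [1.0, 0.1, -0.5]
opening: 0.0856
gripper_force: 0.0
```

>>> {"method": "send_rows", "body": {"rows": [[0,[0,0,30],0],[0,[0,0,30],0],[0,[0,0,30],0],[0,[0,0,20],0],[0,[0,0,10],0]]}}

```text
clock: 6.17
ee_pos: [0.4831, -0.1334, 0.1049]
eef_rot: [0.956, -0.292, -0.002, 0.0]
force: [0.2, 0.8, -0.0]
opening: 0.0857
gripper_force: 0.0
```

>>> {"method": "send_rows", "body": {"rows": [[0,[0,0,0],0],[0,[0,0,0],0]]}}

```text
clock: 6.33
ee_pos: [0.4847, -0.1336, 0.1079]
eef_rot: [0.956, -0.292, -0.001, 0.0]
force: [-0.3, 0.6, -0.4]
opening: 0.0854
gripper_force: 0.0
```

```bash
python3 - <<'E'
from h import *
i=vision.camera_info('wrist');print(ctrl.get_obs()['ee_pos'])
snap('wrist','w3');print(proj('wrist',(.4845,-.1335,.036),i))
E
```

```text
[ 0.48465737 -0.13364784  0.10786719]
[283.165484   223.66579696]
```

View pics/w3.png

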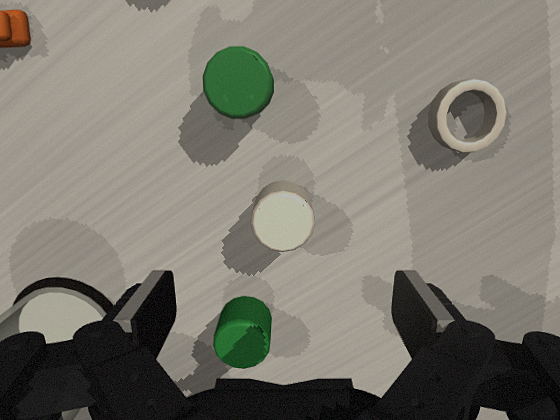

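The cap's top is centred at (283,220), within 4 px (about 2 mm) of the prediction, and both fingers clear the greens. Descend and grip.

>>> {"method": "send_rows", "body": {"rows": [[0,[0.5,0,30],0],[0,[0.5,0,30],0],[0,[0,0,25],0],[0,[0,0,18],0],[0,[0,0,0],0]], "grip_force": 50}}

```text
clock: 6.8
ee_pos: [0.4856, -0.1339, 0.0038]
eef_rot: [0.957, -0.292, -0.001, 0.0]
force: [-0.3, -0.4, 0.6]
opening: 0.0853
gripper_force: 0.0
```

>>> {"method": "send_rows", "body": {"rows": [[255,[0,0,0],0],[255,[0,0,0],0],[255,[0,0,0],0],[255,[0,0,0],0],[255,[0,0,0],0]]}}

```text
clock: 7.22
ee_pos: [0.4867, -0.1343, 0.007]
eef_rot: [0.956, -0.292, 0.001, -0.0]
force: [-0.7, 0.0, 12.1]
opening: 0.0375
gripper_force: 49.2
```

>>> {"method": "send_rows", "body": {"rows": [[255,[0,0,0],0],[255,[0,0,0],0],[255,[0,0,0],0]]}}

```text
clock: 7.47
ee_pos: [0.4867, -0.1343, 0.0069]
eef_rot: [0.956, -0.292, 0.001, -0.0]
force: [-1.5, 0.6, 11.2]
opening: 0.0382
gripper_force: 49.2
```

>>> {"method": "send_rows", "body": {"rows": [[255,[0,0,-10],0],[255,[0,0,-30],0],[255,[0,0,-35],0],[255,[0,0,-35],0],[255,[0,0,-35],0]]}}

```text
clock: 7.88
ee_pos: [0.4853, -0.1341, 0.1528]
eef_rot: [0.956, -0.292, 0.0, -0.0]
force: [0.7, -0.1, -0.1]
opening: 0.038
gripper_force: 50.7
```

>>> {"method": "send_rows", "body": {"rows": [[255,[0,0,-25],0],[255,[0,0,0],0],[255,[0,0,0],0],[255,[0,0,0],0]]}}

```text
clock: 8.22
ee_pos: [0.4855, -0.1339, 0.1756]
eef_rot: [0.957, -0.292, 0.0, -0.0]
force: [0.2, 0.3, -1.0]
opening: 0.038
gripper_force: 50.8
```

```bash
python3 - <<'E'
from h import *
import pickle
i=vision.camera_info('wrist');o=ctrl.get_obs();print(o['ee_pos'],o['eef_rot'],o['opening'])
snap('wrist','w4');pickle.dump(i,open('w4.pkl','wb'))
p=np.array(o['ee_pos']);print(proj('wrist',p+[0,0,.029],i))
E
```

```text
[ 0.48548237 -0.13394389  0.17560312] [ 9.56523225e-01 -2.91656046e-01  2.23540056e-04 -1.43166271e-04] 0.03796019009770146
[283.17567603 312.26175174]
```

View pics/w4.png

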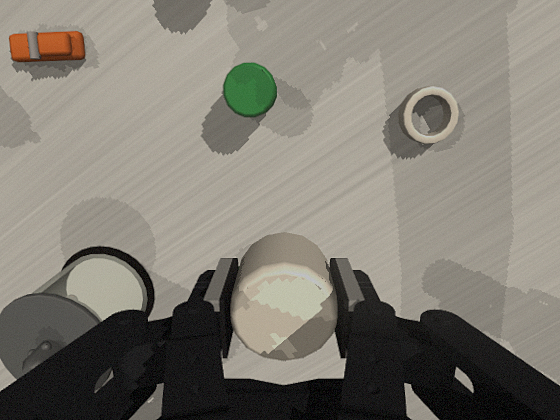

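The cap is held upright between the pads, its top centred at (284,311) against a TCP projection of (283,312). It is therefore centred on the TCP. Carry it over the stud.

>>> {"method": "send_rows", "body": {"rows": [[255,[-20.3,-34.3,0],0],[255,[-20.3,-34.3,0],0],[255,[-20.3,-34.3,0],0],[255,[-20.3,-34.3,0],0],[255,[-20.5,-34.5,0],0]]}}

```text
clock: 8.68
ee_pos: [0.4963, 0.0665, 0.1739]
eef_rot: [0.956, -0.292, -0.001, 0.001]
force: [1.0, 0.2, -0.5]
opening: 0.038
gripper_force: 50.8
```

>>> {"method": "send_rows", "body": {"rows": [[255,[0,0,20],0],[255,[0,0,20],0],[255,[0,0,4],0],[255,[0,0,0],0],[255,[0,0,0],0]]}}

```text
clock: 9.1
ee_pos: [0.4969, 0.0642, 0.1309]
eef_rot: [0.956, -0.292, -0.001, 0.001]
force: [1.3, -0.1, -0.3]
opening: 0.0376
gripper_force: 50.8
```

```bash
python3 - <<'E'
from h import *
snap('side','s2');s=cv2.imread('pics/s2.png');o=ctrl.get_obs();print(o['ee_pos'])
cv2.imwrite('pics/c2.png',cv2.resize(s[165:285,245:375],None,fx=5,fy=5,interpolation=3)[:600])
p=np.array(o['ee_pos'])
for z in(.119,.124,.16):print(proj('side',(p[0],p[1],z)))
E
```

```text
[0.4973427  0.0641869  0.13142047]
[309.49520315 235.22767075]
[309.63944498 233.42311116]
[310.70719765 220.05231482]
```

View pics/c2.png

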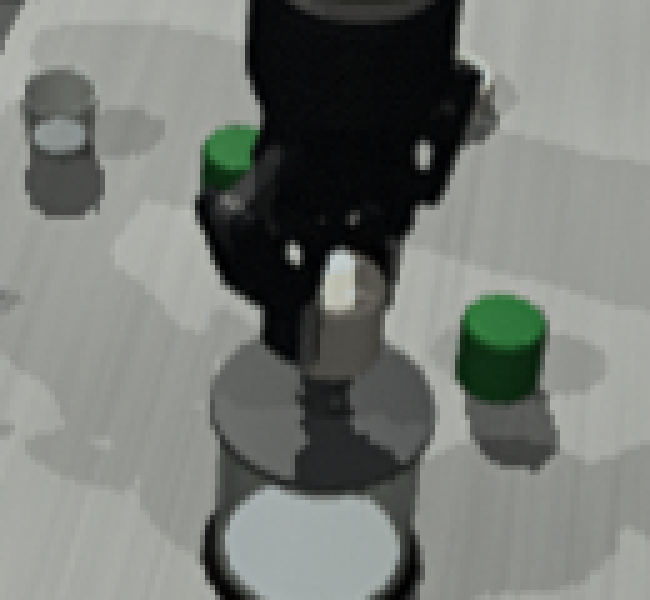

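The crop shows the cap hovering over the stud: its right edge is near x=385, its mouth bottom near row 378, and the stud foot is centred near 328. It may be slightly to the right, so I check numerically.

```bash
python3 - <<'E'
from h import *
s1=cv2.imread('pics/s1.png').max(2);s2=cv2.imread('pics/s2.png').max(2)
p=np.array([.4972,.0645]);i=vision.camera_info('side')
def sil(c,r,zs):
  t=np.linspace(0,2*np.pi,73);q=np.array([proj('side',(c[0]+r*np.cos(a),c[1]+r*np.sin(a),z),i) for z in zs for a in t]);return q.min(0).round(1),q.max(0).round(1)
print('cap exp mouth',sil(p,.02,[.1245]),'top',sil(p,.02,[.1605]));print('flange exp',sil(p,.046,[.093]));print('studtop exp',sil(p,.0055,[.119]),'foot',sil(p,.0097,[.093]))
print('s1 flange row'); 
for r in(243,246,248): print(r,s1[r,284:302],s1[r,324:340])
print('stud s1')
for r in(234,236,238,240,242,244):print(r,s1[r,300:321])
print('cap s2')
for r in(222,226,230,234,236,238,240,242):print(r,s2[r,304:328])
E
```

```text
cap exp mouth (array([299.7, 226.5]), array([319.8, 240.5])) top (array([300.5, 213.2]), array([321.1, 227. ]))
flange exp (array([286.2, 229. ]), array([331.5, 261.3]))
studtop exp (array([306.8, 233.4]), array([312.3, 237.3])) foot (array([304. , 241.2]), array([313.6, 248. ]))
s1 flange row
243 [164 163 156 100 104 105 107 106 106 104 104 103 105 103 104 102 104 102] [ 82  91  92  90  90  87  91 123 169 168 168 172 171 141  68  45]
246 [161 165 158  81 104 106 106 104 106 106 105 104 103 103 103 102 101 102] [ 92  92  90  91  90  89  87 100 144 168 168 170 172 162  91  86]
248 [156 159 151  80 102 107 105 105 105 104 104 103 103 103 102 102 101 100] [ 91  92  90  90  90  89  85  92 136 168 168 169 171 167 125  85]
stud s1
234 [103 103 102 102 102 103  99  92  97 100  99  99  99  98  98  97  96  95
  94  92  91]
236 [103 102 102 102 102  92  62  65  95 101 101 100  86  61  84  98  96  95
  94  95  94]
238 [103 103 102 103  99  60  34  36  42  54  60  56  34  23  44  98  98  96
  95  95  95]
240 [104 101  99  95  88  43  29  34  37  37  36  35  30  26  30  66  92  91
  84  90  90]
2
[... 236 characters left out ...]
 183 100  90  85  85  86  81
  46  75 160 178 172 171]
226 [  8  18  35  42  51 100 169 171 176 172 164 141  91  93  96  91  76  64
  89 145 176 173 171 173]
230 [ 14  36  45  45  35  61  75  75  78  78  78  78  78  77  74  72  68 104
 180 177 170 171 172 175]
234 [ 17  44  47  44  38  76  77  77  78  78  78  78  78  76  73  70  66  81
 102 124 150 164 178 177]
236 [ 20  44  50  46  45  75  77  76  78  77  79  78  77  74  72  69  69  80
  83  81  79  87 114 158]
238 [64 52 59 65 76 76 77 78 79 78 78 79 76 73 74 78 84 84 83 83 82 81 79 85]
240 [92 46 39 53 63 63 64 68 68 65 61 68 85 79 85 84 84 83 84 82 82 81 81 78]
242 [88 67 31 30 31 29 27 25 22 23 36 78 88 85 86 84 85 85 82 82 82 82 80 81]
```

Cap and flange edges match the expected silhouettes to under 1 px. Go down.

>>> {"method": "send_rows", "body": {"rows": [[255,[0,0,4],0],[255,[0,0,4],0],[255,[0,0,4],0],[255,[0,0,3],0],[255,[0,0,0],0]]}}

```text
clock: 9.57
ee_pos: [0.4971, 0.0649, 0.1158]
eef_rot: [0.956, -0.292, -0.0, 0.0]
force: [-0.2, 0.3, 0.0]
opening: 0.0378
gripper_force: 50.8
```

>>> {"method": "send_rows", "body": {"rows": [[255,[0,0,2],0],[255,[0,0,2],0],[255,[0,0,2],0],[255,[0,0,0],0],[255,[0,0,0],0]]}}

```text
clock: 9.98
ee_pos: [0.498, 0.0651, 0.1105]
eef_rot: [0.956, -0.292, 0.001, -0.0]
force: [1.8, 0.9, 2.9]
opening: 0.038
gripper_force: 51.3
```

>>> {"method": "send_rows", "body": {"rows": [[255,[0,0,1],0],[255,[0,0,1],0],[255,[0,0,0],0]]}}

```text
clock: 10.23
ee_pos: [0.498, 0.0651, 0.1086]
eef_rot: [0.956, -0.292, 0.001, -0.0]
force: [1.4, 0.4, 4.7]
opening: 0.0378
gripper_force: 51.4
```

>>> {"method": "send_rows", "body": {"rows": [[255,[0,0,1],0],[255,[0,0,1],0],[255,[0,0,0],0]]}}

```text
clock: 10.48
ee_pos: [0.4975, 0.0651, 0.1061]
eef_rot: [0.956, -0.292, 0.0, -0.0]
force: [2.4, 0.7, -0.3]
opening: 0.038
gripper_force: 50.8
```

>>> {"method": "send_rows", "body": {"rows": [[255,[0,0,1],0],[255,[0,0,1],0],[255,[0,0,1],0],[255,[0,0,0],0]]}}

```text
clock: 10.82
ee_pos: [0.4964, 0.065, 0.1027]
eef_rot: [0.957, -0.292, -0.001, 0.0]
force: [0.3, -0.2, -5.3]
opening: 0.0378
gripper_force: 50.6
```

>>> {"method": "send_rows", "body": {"rows": [[255,[0,0,1],0],[255,[0,0,1],0],[255,[0,0,0],0]]}}

```text
clock: 11.07
ee_pos: [0.4969, 0.065, 0.101]
eef_rot: [0.956, -0.292, -0.0, 0.0]
force: [-0.4, -0.7, -1.6]
opening: 0.0378
gripper_force: 50.7
```

>>> {"method": "send_rows", "body": {"rows": [[255,[0,0,1],0],[255,[0,0,1],0],[255,[0,0,0],0]]}}

```text
clock: 11.32
ee_pos: [0.4972, 0.065, 0.1]
eef_rot: [0.956, -0.292, 0.0, -0.0]
force: [-3.1, 0.4, 10.8]
opening: 0.0377
gripper_force: 52.3
```

>>> {"method": "send_rows", "body": {"rows": [[255,[0,0,0.6],0],[255,[0,0,0],0],[255,[0,0,0],0]]}}

```text
clock: 11.57
ee_pos: [0.4972, 0.065, 0.0999]
eef_rot: [0.956, -0.292, 0.0, -0.0]
force: [-4.1, -1.1, 20.5]
opening: 0.0381
gripper_force: 53.4
```

>>> {"method": "send_rows", "body": {"rows": [[255,[0,0,-0.5],0],[255,[0,0,0],0],[255,[0,0,0],0],[255,[0,0,0],0]]}}

```text
clock: 11.9
ee_pos: [0.4972, 0.065, 0.1]
eef_rot: [0.956, -0.292, 0.0, -0.0]
force: [-2.5, 0.9, 13.2]
opening: 0.0377
gripper_force: 52.5
```

```bash
python3 - <<'E'
from h import *
snap('side','s3');s=cv2.imread('pics/s3.png');o=ctrl.get_obs();print(o['ee_pos'],o['force'],o['clock'])
cv2.imwrite('pics/c3.png',cv2.resize(s[165:285,245:375],None,fx=5,fy=5,interpolation=3))
E
```

```text
[0.497206   0.06501227 0.09995833] [-2.88380354 -0.84121286 11.36262407] 11.95
```

View pics/c3.png

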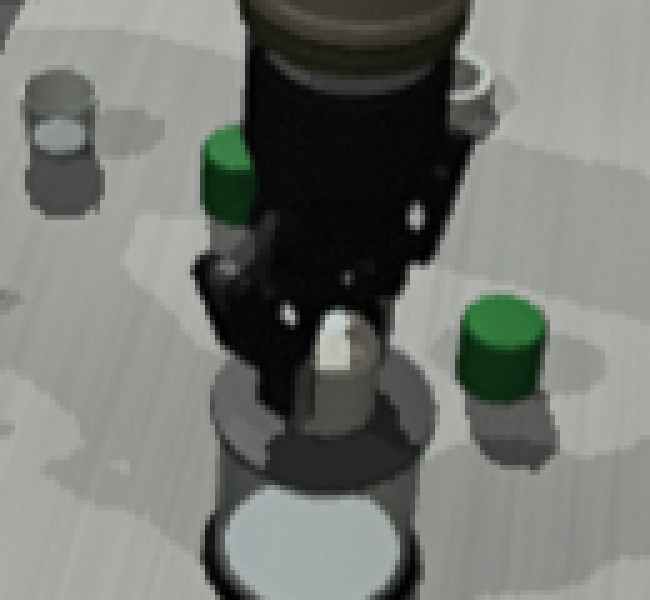

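The cap's mouth (bottom near (340,435)) rests on the flange, the lid is level, and the push is steady at about 12 N. Handing in.

```bash
python3 -c "
from bench import ctrl
print(ctrl.sign_off())"
```

```text
the job is handed in; nothing more can be done
None
```

I pressed the lid home and snapped the cap onto its stud, then handed the job in at about 12 s with the gripper still pressing the cap down at about 12 N; the sign-off returned no verdict.

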